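# Load the candle-craft kit tray, tall candle last

## Task

Finish loading the grey kit tray for the centrepiece class: first lay the large conifer cone lengthwise in the tray's long bay and let go of it, and only then, last because it would stand in the way, stand the tall candle upright on the floor of the tray's small empty square bay and let go. Take the large cone and the tall candle, not their smaller look-alikes, and do not let the candle fall over.

Things in the scene. Friction and masses are not known exactly. Their poses are not given: they have to be found in the camera images.
- tray: Grey plastic kit tray, fixed to the table, 158 (x) x 168 (y) mm, with a 4 mm floor; outer walls and dividers 4 mm thick and 16 mm high above the table. Origin: centre of its underside, z up. Long bay: inside 150 (x) x 100 (y) mm, centre at (0, -30) mm in the tray's frame, empty. Small square bay: inside 56 x 56 mm, centre at (-47, 52) mm, empty. Third bay: inside 90 x 56 mm, centre at (30, 52) mm, already holds a small loose wooden disc 48 mm across and 14 mm high.
- cone: Large brown conifer cone lying on its side, 115 mm long, 46 mm thick at the middle, rigid, about 50 g. Origin: on its axis at mid length, so 23 mm above what it lies on; its x axis runs along the cone. Either end may point either way. Elsewhere on the table lies a small cone (65 mm long, 28 mm thick), not wanted.
- candle: Tall dark grey ribbed candle standing upright on its flat base, 30 mm across and 150 mm high, with a short wick to 160 mm; about 110 g. Origin: centre of its base, z up along the candle. Other dark candles stand about, not wanted: one as thick but only 75 mm high, and one 70 mm across and 55 mm high.
Things that resemble listed ones, but are neither listed nor needed, are in the scene too. What is shaped like the candle but green or purple is not meant. Leave any blue look-alike of the cone alone.

How it is judged:
On the way:
1. the large cone lies released, lengthwise in the long bay, while the tall candle is still outside the tray (x of cone in the frame of tray between -0.03 and 0.03 m and y of cone in the frame of tray between -0.065 and 0.005 m and z of cone in the frame of tray below 0.036 m and angle between the x axis of cone and the x axis of tray, either way round below 0.35 rad and contact force between the fingers and cone below 0.1 N and linear speed of cone below 0.03 m/s and horizontal distance between candle and tray above 0.14 m), for 0.2 s.
At the end, for the whole second after the job is handed in: Large cone on the floor of the long bay (centre within 30 mm along, 35 mm across, lengthwise within 20 degrees); tall candle upright within 8 degrees on the floor of the small square bay, centre within 18 mm each way; both released and at rest (x of cone in the frame of tray between -0.03 and 0.03 m and y of cone in the frame of tray between -0.065 and 0.005 m and z of cone in the frame of tray below 0.036 m and angle between the x axis of cone and the x axis of tray, either way round below 0.35 rad and x of candle in the frame of tray between -0.065 and -0.029 m and y of candle in the frame of tray between 0.034 and 0.07 m and z of candle in the frame of tray below 0.009 m and angle between candle's own z axis and vertical below 0.15 rad and linear speed of each of cone, candle below 0.03 m/s); the robot touches nothing.
It fails at once if the tall candle falls over (tips more than 57 degrees) (angle between candle's own z axis and vertical above 1 rad).
It also fails if it takes over 64 s, if anything falls off the work surface, if the arm or the gripper's body presses on something with over 40 N, if the wrist force passes 120 N, or if a joint passes its speed limit or range.

## Robot

A 6-joint arm with a two-finger parallel gripper is mounted at the origin on the work surface. World frame = base frame: x ahead of the robot, y to its left, z up, the work surface at z = 0. Lengths are in m, angles in rad, forces in N, time in s.
With the tool pointing down it reaches from about 0.425 to 0.95 m from the base axis. Payload 3.5 kg.
Tool frame: the origin (TCP) lies at the very end of the fingers, on their centre line; the grasp point (between the pads) lies 19 mm behind it (tcp_to_grasp is the distance from the TCP to the grasp point, in m); z points along the fingers, y is the direction in which the jaws open and shut (so a half turn about z gives the same grasp; the last joint's range is limited). The gripper opens to 85 mm and grips with 20 to 120 N. Pads are 22 mm wide; open, the fingers measure 114 mm over their backs; the gripper's body (76 mm by 85 mm) begins 54 mm behind the grasp point. The pads swing forward as they close: fully open they stand 13 mm farther back than shut.
Start: joints at [-1.339, 0.286, 1.577, -0, 1.279, -0.15], TCP at [0.252, -0.626, 0.231] pointing down, gripper open.
Joint ranges: [-2.77, 2.77], [-0.9, 2.22], [0.21, 2.48], [-1.53, 4.67], [0.24, 2.81], [-2.84, 2.84]. Speed limits (rad/s): [2.79, 2.79, 3.14, 3.14, 3.14, 3.14].

## Interface

Orientations are given as a unit quaternion [x, y, z, w].
In Python, from plant import * gives the robot as it stands. The module is installed in compiled form; this text tells all that it offers.
- The arm moves only by the tool arm_command, never from a script. Its argument "steps" is a list of rows, each a list of 3 entries, a list of its own where there are three numbers: the turn, a rotation vector about the tool's x, y, z in rad, then the shift along the tool's x, y, z in m, then the gripper command: -1 is shut, 1 is fully open, values between are in proportion. A call has 1 to 12 rows; each row is the pose to reach, as a shift and turn from the pose measured when the call began, along the tool's axes at that moment; what a row does not reach only later rows make up. A row lasts 1/8 s, in which the tool goes at most 62.5 mm and 10.7 degrees, less where a joint would pass 70% of its speed; a pose out of reach is approached as far as the arm can. A call with a gripper value outside its range is refused whole. The fingers move at their own pace and stop on an object; "force" is the grip in N (left out, the last holds). Time passes only in rows, so rows that repeat a pose let the fingers close. It gives the time, the measured TCP pose, the force and the opening at its end, in the units of the state.
- get_state(): the state, without advancing time (a new reading comes with each control period).
- read_camera(name): name is "side" or "top"; returns a dict with "frame" (384x512x3 uint8, red, green, blue), "vfov" (degrees; the focal length in pixels is half the picture's height over the tangent of half this angle, whatever the lens; pixels are square), "cx", "cy" (the principal point, pixels), "position" and "rotation" of the camera in the world. Camera axes: x right, y up, looking along -z (the intrinsics and any distortion apply to the point x, -y, -z); pixel columns grow to the right and rows downward; lengths in m; the calibration is good to about 2 mm. A picture is of the moment at which its call begins. There is no depth.
- sign_off(): hands the job in, once; it reports no verdict.
The state is a dict: "time": time; "qpos": joint angles; "dq": joint speeds; "joint_efforts": joint torques, N m; "eef_pos": TCP position; "tcp_rot": TCP orientation; "contact_force": force on the tool from outside, world axes, zero at the start; "wrist_torque": the same for the moment, N m; "opening": opening from 0.0 (shut) to 1.0 (fully open).
Only numpy, scipy, OpenCV 4.12 (cv2) and the standard library are available. Lean on these libraries where they do the work, as an engineer would, in place of code of your own. Each camera call takes 0.05 s, during which the arm holds its last target.

## Working session

There is one attempt and no reset: what is moved stays moved. The work goes in short steps, Python scripts to look and compute and a tool call to move; the robot and the scene stay as the last step left them, time stands still between calls to the robot, and variables do not carry over. Pictures are saved under pics/ and viewed, and the job is handed in when it is done.

Besides the shell and the picture viewer there is one more tool, called after "Emit:" in YAML: its name, and indented under it one key for each argument. arm_command: Moves the arm, as the interface text tells. Its arguments: {"type":"object","properties":{"steps":{"type":"array"},"force":{"type":"number"}},"required":["steps"]}

```bash
mkdir -p pics; cat > h.py <<'E'
from plant import *
import numpy as np, cv2
from scipy.spatial.transform import Rotation as R
E
python3 - <<'E'
from h import *
s=get_state(); print(s)
for n in("side","top"):
    c=read_camera(n); cv2.imwrite(f"pics/{n}0.png",c["frame"][:,:,::-1]); np.save(f"{n}0.npy",c,allow_pickle=True)
    print({k:v for k,v in c.items() if k!="frame"})
E
```

```text
{'time': 0.0, 'qpos': array([-1.33900795e+00,  2.87158373e-01,  1.57817324e+00, -1.32062047e-05,
        1.27861637e+00, -1.50000206e-01]), 'dq': array([ 0.00020384,  0.00133475, -0.00092239,  0.00086634, -0.00109949,
        0.00245637]), 'joint_efforts': array([ 4.86814497e-04, -4.05977619e+01, -2.92626768e+01, -1.40222010e-04,
        5.77707877e-03,  3.03940723e-06]), 'eef_pos': array([ 0.25136318, -0.62574065,  0.22995409]), 'tcp_rot': array([ 9.81833905e-01,  1.89738759e-01, -5.44616343e-05, -1.17641719e-03]), 'contact_force': array([ 0.24942863, -0.43741255,  0.09204396]), 'wrist_torque': array([-0.01908189,  0.00129244,  0.01987632]), 'opening': 1.0015215284425842}
{'vfov': 52.85576848376838, 'cx': 254.08041868480356, 'cy': 188.54771052264033, 'position': array([0.30570536, 0.56172339, 0.76878325]), 'rotation': array([-0.05672569,  0.32095266,  0.93425576, -0.14469887])}
{'vfov': 55.05808487890788, 'cx': 254.87268066102706, 'cy': 189.2000724559467, 'position': array([0.36988904, 0.03528961, 0.88261939]), 'rotation': array([ 0.0508412 , -0.04973865, -0.69633249,  0.71418647])}
```

View pics/side0.png

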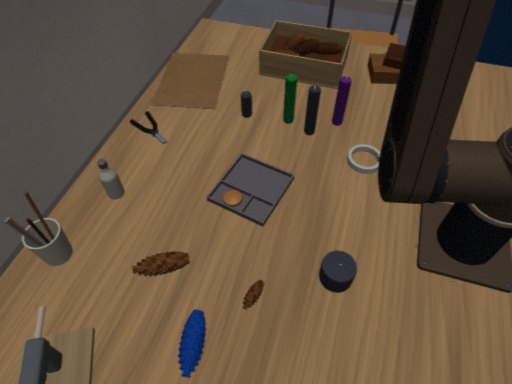

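View pics/top0.png

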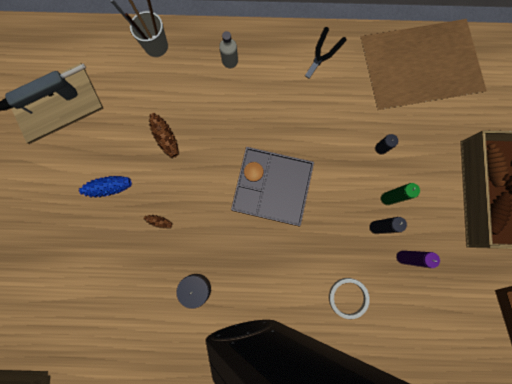

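The side view shows the large cone at about (161,263), the tall dark candle at (312,110) between the green and purple ones, and the tray at (251,188). In the top view they are at (164,135), (388,226) and (273,187). Next I'll segment them and triangulate.

```bash
cat >> h.py <<'E'
def rot(c):
    r=np.asarray(c["rotation"]); return R.from_quat(r).as_matrix() if r.size==4 else r
def ray(c,u,v):
    f=c["frame"].shape[0]/2/np.tan(np.radians(c["vfov"])/2)
    d=rot(c)@np.array([(u-c["cx"])/f,-(v-c["cy"])/f,-1.]); return np.array(c["position"]),d/np.linalg.norm(d)
def proj(c,P):
    f=c["frame"].shape[0]/2/np.tan(np.radians(c["vfov"])/2)
    q=rot(c).T@(np.asarray(P)-c["position"]); return np.array([c["cx"]-f*q[0]/q[2],c["cy"]+f*q[1]/q[2]])
def onz(c,u,v,z):
    p,d=ray(c,u,v); return p+d*(z-p[2])/d[2]
def tri(c1,p1,c2,p2):
    a,d=ray(c1,*p1); b,e=ray(c2,*p2)
    t=np.linalg.lstsq(np.c_[d,-e],b-a,rcond=None)[0]
    x,y=a+d*t[0],b+e*t[1]; return (x+y)/2,np.linalg.norm(x-y)
def load(n): return np.load(n+".npy",allow_pickle=True).item()
def big(m):
    cs,_=cv2.findContours(m.astype(np.uint8),cv2.RETR_EXTERNAL,cv2.CHAIN_APPROX_NONE)
    return sorted(cs,key=cv2.contourArea,reverse=True)
E
python3 - <<'E'
from h import *
S=load("side0");T=load("top0")
def crop(c,x0,y0,x1,y1,n,k):
    cv2.imwrite(n,cv2.resize(c["frame"][y0:y1,x0:x1,::-1],None,fx=k,fy=k,interpolation=cv2.INTER_CUBIC))
crop(S,200,145,300,230,"pics/s_tray.png",7); crop(T,225,140,320,235,"pics/t_tray.png",6)
crop(S,270,60,370,150,"pics/s_can.png",6); crop(T,350,120,460,280,"pics/t_can.png",3.7)
for c,roi,n in((S,(120,240,200,285),"S"),(T,(140,105,190,165),"T")):
    f=c["frame"].astype(int); x0,y0,x1,y1=roi
    hsv=cv2.cvtColor(c["frame"],cv2.COLOR_RGB2HSV)
    m=np.zeros(f.shape[:2],np.uint8); m[y0:y1,x0:x1]=(f[y0:y1,x0:x1].sum(2)<240)
    m=cv2.morphologyEx(m,cv2.MORPH_CLOSE,np.ones((5,5)))
    k=big(m)[0]; print(n,cv2.contourArea(k),cv2.boundingRect(k),cv2.minAreaRect(k))
E
```

```text
S 944.0 (132, 251, 58, 26) ((160.36416625976562, 263.2754821777344), (21.561758041381836, 57.866600036621094), 79.3803482055664)
T 715.0 (149, 113, 30, 46) ((163.3000030517578, 135.10000610351562), (49.64070510864258, 19.230182647705078), 63.43495178222656)
```

View pics/s_tray.png

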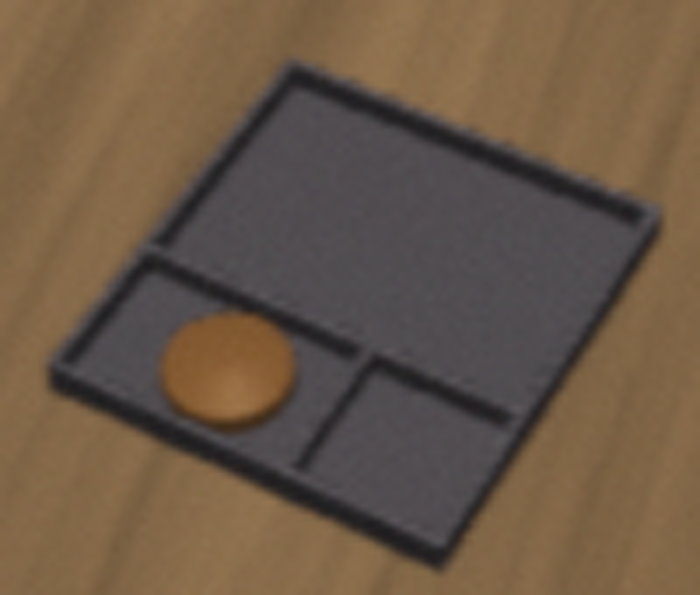

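View pics/t_tray.png

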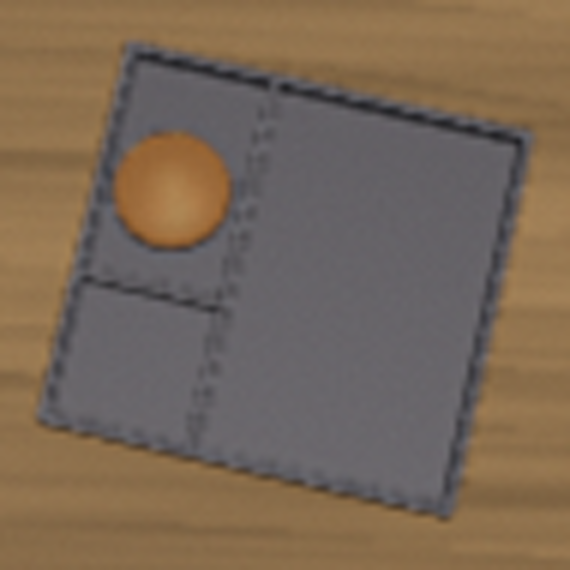

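View pics/s_can.png

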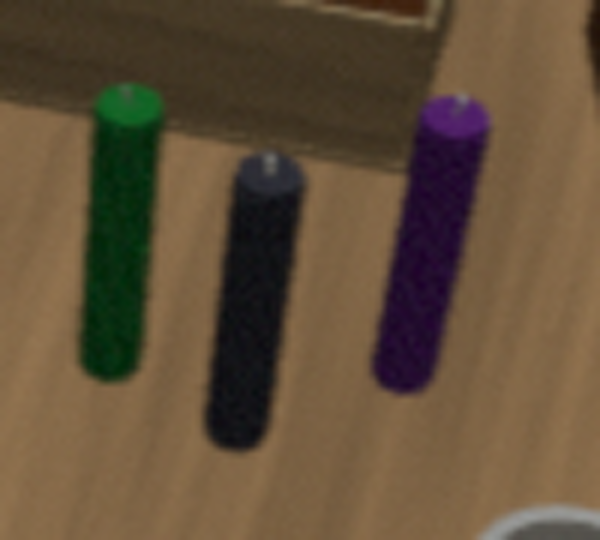

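View pics/t_can.png

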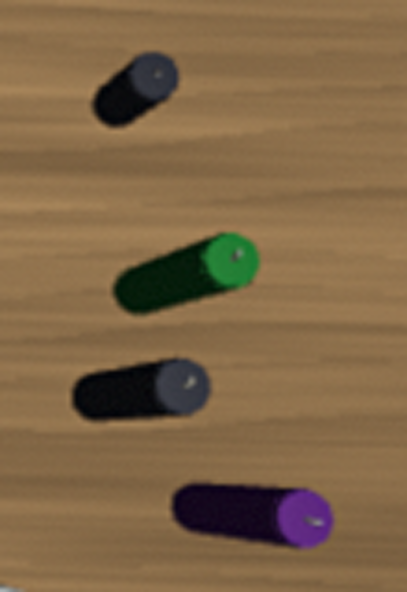

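```bash
python3 - <<'E'
from h import *
S=load("side0");T=load("top0")
t=np.array([[130,45],[530,133],[447,515],[40,422]])/6+[225,140]
s=np.array([[52,370],[290,65],[660,217],[440,550]])/7+[200,145]
loc=np.array([[79,84],[79,-84],[-79,-84],[-79,84]])/1000
P=[]
for a,b in zip(t,s):
    p,e=tri(T,a,S,b);P.append(p);print("tri",p.round(4),round(e,4),"top@16mm",onz(T,*a,.016).round(4)[:2],"side",onz(S,*b,.016).round(4)[:2])
P=np.array(P); W=np.array([(onz(T,*a,.016)+onz(S,*b,.016))/2 for a,b in zip(t,s)])
print("sides",[np.linalg.norm(W[i]-W[(i+1)%4]).round(4) for i in range(4)])
c=W[:,:2].mean(0); d=W[:,:2]-c
yaw=np.arctan2((loc[:,0]*d[:,1]-loc[:,1]*d[:,0]).sum(),(loc*d).sum()); print("tray",c.round(4),"yaw",yaw)
r=lambda p:c+np.array([[np.cos(yaw),-np.sin(yaw)],[np.sin(yaw),np.cos(yaw)]])@p
print("long bay",r([0,-.03]),"square",r([-.047,.052]))
ct=np.array([183,387])/3.7+[350,120]; cs=np.array([269,175])/6+[270,60]
bt=np.array([97,396])/3.7+[350,120]; bs=np.array([237,425])/6+[270,60]
print("candle top",tri(T,ct,S,cs),"top@150",onz(T,*ct,.15),onz(S,*cs,.15)); print("base",tri(T,bt,S,bs),onz(T,*bt,0),onz(S,*bs,0))
# cone
ac,bc=(163.3,135.1),(160.4,263.3)
p,e=tri(T,ac,S,bc);print("cone",p.round(4),e,onz(T,*ac,.023),onz(S,*bc,.023))
for cam,roi in((S,(120,240,200,285)),(T,(140,105,190,165))):
    x0,y0,x1,y1=roi;f=cam["frame"].astype(int);m=np.zeros(f.shape[:2],np.uint8);m[y0:y1,x0:x1]=f[y0:y1,x0:x1].sum(2)<240
    m=cv2.morphologyEx(m,cv2.MORPH_CLOSE,np.ones((5,5)));k=big(m)[0][:,0]
    q=np.array([onz(cam,*x,.023)[:2] for x in k]).astype(np.float32)
    rect=cv2.minAreaRect(q*1000);mm=np.argwhere(m)[:,::-1]
    g=np.array([onz(cam,*x,.023)[:2] for x in mm]);ev,vec=np.linalg.eigh(np.cov(g.T));v=vec[:,1]
    pr=(g-g.mean(0))@v
    print("cone plane",g.mean(0),"mid",g.mean(0)+v*(pr.max()+pr.min())/2,"len",np.ptp(pr),"ang",np.degrees(np.arctan2(v[1],v[0])),rect)
st=get_state();print(R.from_quat(st["tcp_rot"]).as_matrix().round(3))
E
```

```text
tri [0.5975 0.0609 0.0093] 0.0009 top@16mm [0.5953 0.0606] side [0.5954 0.0653]
tri [ 0.5651 -0.1014  0.0098] 0.001 top@16mm [ 0.5632 -0.1005] side [ 0.5635 -0.096 ]
tri [ 0.411  -0.0691  0.0106] 0.0014 top@16mm [ 0.41   -0.0685] side [ 0.4109 -0.0645]
tri [0.4444 0.0922 0.0103] 0.0031 top@16mm [0.4424 0.0916] side [0.4449 0.0959]
sides [np.float64(0.1643), np.float64(0.1561), np.float64(0.1637), np.float64(0.1548)]
tray [ 0.5032 -0.002 ] yaw -0.20127923441074427
long bay [ 0.49720134 -0.03140069] square [0.46754387 0.05834024]
candle top (array([ 0.41250887, -0.25167882,  0.1466595 ]), np.float64(0.002086325535596853)) top@150 [ 0.41128495 -0.25050476  0.15      ] [ 0.41296582 -0.2471893   0.15      ]
base (array([ 0.41272887, -0.25324773,  0.00042356]), np.float64(0.0003642125511021915)) [ 0.41256857 -0.25340828  0.        ] [ 0.41296887 -0.25367599  0.        ]
cone [0.6206 0.2622 0.0241] 0.0036120375630322114 [0.61904735 0.26196059 0.023     ] [0.62296477 0.26182294 0.023     ]
cone plane [0.62107919 0.26119443] mid [0.62227701 0.26190963] len 0.12062777486290684 ang -149.1591080191293 ((622.7383422851562, 261.01593017578125), (120.70475006103516, 52.297054290771484), 29.29825782775879)
cone plane [0.61833192 0.2619348 ] mid [0.61939067 0.26258408] len 0.12450547326337376 ang -148.48156291323173 ((619.5178833007812, 262.20037841796875), (124.3161849975586, 45.89555358886719), 29.10025405883789)
[[ 0.928  0.373 -0.   ]
 [ 0.373 -0.928  0.002]
 [ 0.    -0.002 -1.   ]]
```

```bash
cat >> h.py <<'E'
def go(pos,ang):
    s=get_state(); R0=R.from_quat(s["tcp_rot"]).as_matrix()
    x=np.array([np.cos(ang),np.sin(ang),0]); z=np.array([0,0,-1.]); Rt=np.c_[x,np.cross(z,x),z]
    rv=R.from_matrix(R0.T@Rt).as_rotvec(); d=R0.T@(np.array(pos)-s["eef_pos"])
    print("turn",rv.round(4),"shift",d.round(4),"rows>=",np.ceil(max(np.linalg.norm(d)/.0625,np.degrees(np.linalg.norm(rv))/10.7)),"q",s["qpos"].round(2)); return rv,d
E
python3 - <<'E'
from h import *
S=load("side0");T=load("top0")
for n,gt,gs in(("green",[133,293],[110,365]),("purple",[190,506],[403,378])):
    print(n,tri(T,np.array(gt)/3.7+[350,120],S,np.array(gs)/6+[270,60]))
go([.621,.262,.20],.54)
E
```

```text
green (array([ 0.48105078, -0.27894843, -0.00207223]), np.float64(0.0014924490024417402))
purple (array([ 0.34397168, -0.31231216, -0.00282538]), np.float64(0.0002852232148365541))
turn [-0.0021 -0.0005 -0.1582] shift [ 0.6738 -0.6861  0.0317] rows>= 16.0 q [-1.34  0.29  1.58  0.    1.28 -0.15]
```

Emit:
arm_command:
  steps:
    - [[0,0,0],[0.04,-0.04,0],1]
    - [[0,0,-0.02],[0.08,-0.08,0],1]
    - [[0,0,-0.03],[0.12,-0.12,0],1]
    - [[0,0,-0.05],[0.16,-0.16,0],1]
    - [[0,0,-0.07],[0.2,-0.2,0],1]
    - [[0,0,-0.08],[0.24,-0.24,0],1]
    - [[0,0,-0.09],[0.28,-0.285,0],1]
    - [[0,0,-0.1],[0.32,-0.33,0],1]
    - [[0,0,-0.11],[0.36,-0.37,0],1]
    - [[0,0,-0.12],[0.4,-0.41,0],1]
    - [[0,0,-0.13],[0.44,-0.45,0.01],1]
    - [[0,0,-0.14],[0.48,-0.49,0.01],1]

```text
time: 1.6
eef_pos: [0.5139, 0.0098, 0.2201]
tcp_rot: [0.966, 0.258, -0.001, -0.001]
contact_force: [-0.1, -0.5, 0.7]
opening: 1.0
```

```bash
python3 - <<'E'
from h import *
go([.621,.262,.10],.54)
E
```

```text
turn [-0.0031  0.0009 -0.0177] shift [ 0.2187 -0.1648  0.1204] rows>= 5.0 q [-0.18 -0.06  1.98  0.    1.23  0.87]
```

Emit:
arm_command:
  steps:
    - [[0,0,-0.005],[0.04,-0.03,0.0],1]
    - [[0,0,-0.01],[0.08,-0.06,0.01],1]
    - [[0,0,-0.018],[0.12,-0.09,0.03],1]
    - [[0,0,-0.018],[0.16,-0.12,0.06],1]
    - [[0,0,-0.018],[0.2,-0.15,0.09],1]
    - [[-0.003,0.001,-0.018],[0.219,-0.165,0.12],1]
    - [[-0.003,0.001,-0.018],[0.219,-0.165,0.12],1]
    - [[-0.003,0.001,-0.018],[0.219,-0.165,0.12],1]
    - [[-0.003,0.001,-0.018],[0.219,-0.165,0.12],1]

```text
time: 2.72
eef_pos: [0.6221, 0.2615, 0.1024]
tcp_rot: [0.964, 0.266, 0.001, 0.0]
contact_force: [0.7, 0.0, 0.2]
opening: 0.997
```

```bash
python3 - <<'E'
from h import *
go([.621,.262,.006],.54)
for n in("side","top"):
    c=read_camera(n); np.save(f"{n}1.npy",c,allow_pickle=True)
    u,v=proj(c,[.621,.262,.05]).astype(int);print(n,u,v)
    x0,y0=max(u-70,0),max(v-60,0);cv2.imwrite(f"pics/{n}1.png",cv2.resize(c["frame"][y0:y0+120,x0:x0+140,::-1],None,fx=5,fy=5))
a,b=[cv2.imread(f"pics/{n}1.png") for n in("side","top")]
E
```

```text
turn [ 0.0008 -0.0028 -0.0009] shift [-0.0009 -0.0011  0.0964] rows>= 2.0 q [0.25 0.41 1.67 0.   1.06 1.28]
side 158 257
top 160 130
```

View pics/side1.png

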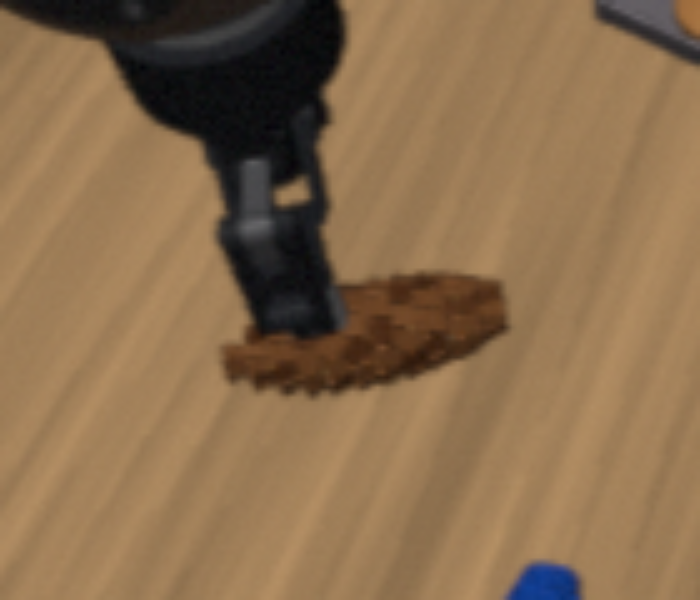

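View pics/top1.png

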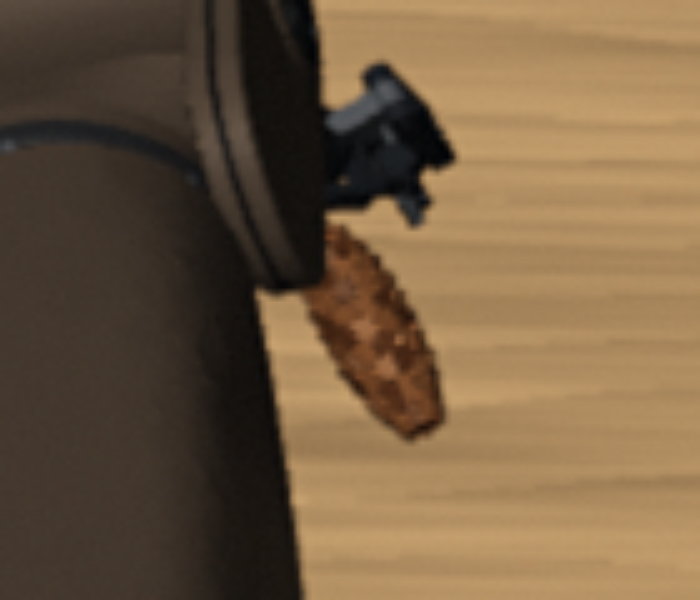

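The two views show the open gripper above the cone, with the fingers turned across the cone's axis as planned. I'll descend and grip.

Emit:
arm_command:
  steps:
    - [[0,0,0],[0,-0.001,0.03],1]
    - [[0,0,0],[-0.001,-0.001,0.06],1]
    - [[0,-0.003,0],[-0.001,-0.001,0.08],1]
    - [[0,-0.003,0],[-0.001,-0.001,0.096],1]
    - [[0,-0.003,0],[-0.001,-0.001,0.096],1]
    - [[0,-0.003,0],[-0.001,-0.001,0.096],1]
    - [[0,-0.003,0],[-0.001,-0.001,0.096],-1]
    - [[0,-0.003,0],[-0.001,-0.001,0.096],-1]
    - [[0,-0.003,0],[-0.001,-0.001,0.096],-1]
    - [[0,-0.003,0],[-0.001,-0.001,0.096],-1]
    - [[0,-0.003,0],[-0.001,-0.001,0.096],-1]
    - [[0,-0.003,0],[-0.001,-0.001,0.096],-1]
  force: 30

```text
time: 4.32
eef_pos: [0.6214, 0.2622, 0.0071]
tcp_rot: [0.964, 0.266, 0.001, 0.0]
contact_force: [-0.6, 0.2, 5.0]
opening: 0.534
```

Emit:
arm_command:
  steps:
    - [[0,0,0],[0,0,-0.02],-1]
    - [[0,0,0],[0,0,-0.05],-1]
    - [[0,0,0],[0,0,-0.09],-1]
    - [[0,0,0],[0,0,-0.12],-1]
    - [[0,0,0],[0,0,-0.12],-1]
    - [[0,0,0],[0,0,-0.12],-1]

```text
time: 5.08
eef_pos: [0.6202, 0.2619, 0.1256]
tcp_rot: [0.964, 0.266, -0.001, 0.0]
contact_force: [-0.5, -0.4, -1.6]
opening: 0.536
```

```bash
python3 - <<'E'
from h import *
go([.497,-.0314,.09],-.2013)
print(get_state()["opening"])
for n in("side",):
    c=read_camera(n); np.save(f"{n}2.npy",c,allow_pickle=True)
    u,v=proj(c,[.621,.262,.13]).astype(int);print(n,u,v)
    x0,y0=max(u-70,0),max(v-60,0);cv2.imwrite(f"pics/{n}2.png",cv2.resize(c["frame"][y0:y0+120,x0:x0+140,::-1],None,fx=5,fy=5))
E
```

```text
turn [0.0008 0.0012 0.7404] shift [-0.2563  0.1885  0.036 ] rows>= 6.0 q [ 0.25  0.38  1.66 -0.    1.1   1.28]
0.5359754011656002
side 149 237
```

View pics/side2.png

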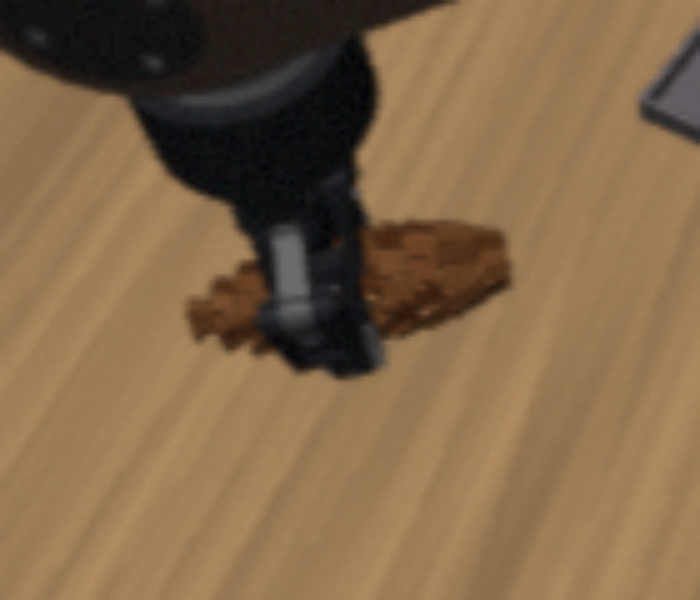

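The cone is held near its middle, level, and clear of the table. I'll carry it over the long bay while turning it.

Emit:
arm_command:
  steps:
    - [[0,0,0.04],[-0.02,0.015,0],-1]
    - [[0,0,0.12],[-0.05,0.037,0],-1]
    - [[0,0,0.22],[-0.09,0.066,0],-1]
    - [[0,0,0.33],[-0.13,0.095,0],-1]
    - [[0,0,0.44],[-0.17,0.125,0],-1]
    - [[0,0,0.56],[-0.21,0.154,0],-1]
    - [[0,0,0.67],[-0.24,0.176,0.01],-1]
    - [[0.001,0.001,0.74],[-0.256,0.1885,0.02],-1]
    - [[0.001,0.001,0.74],[-0.256,0.1885,0.036],-1]
    - [[0.001,0.001,0.74],[-0.256,0.1885,0.036],-1]
    - [[0.001,0.001,0.74],[-0.256,0.1885,0.036],-1]

```text
time: 6.5
eef_pos: [0.4969, -0.0306, 0.0891]
tcp_rot: [0.995, -0.099, -0.001, 0.0]
contact_force: [-0.6, -0.4, -0.3]
opening: 0.532
```

```bash
python3 - <<'E'
from h import *
go([.497,-.0314,.013],-.2013)
for n in("side","top"):
    c=read_camera(n); np.save(f"{n}3.npy",c,allow_pickle=True)
    u,v=proj(c,[.497,-.031,.08]).astype(int);print(n,u,v)
    x0,y0=max(u-70,0),max(v-60,0);cv2.imwrite(f"pics/{n}3.png",cv2.resize(c["frame"][y0:y0+120,x0:x0+140,::-1],None,fx=5,fy=5))
E
```

```text
turn [0.0003 0.0024 0.002 ] shift [0.0005 0.0008 0.0761] rows>= 2.0 q [-0.27  0.07  2.11 -0.    0.97  1.51]
side 257 160
top 286 184
```

View pics/side3.png

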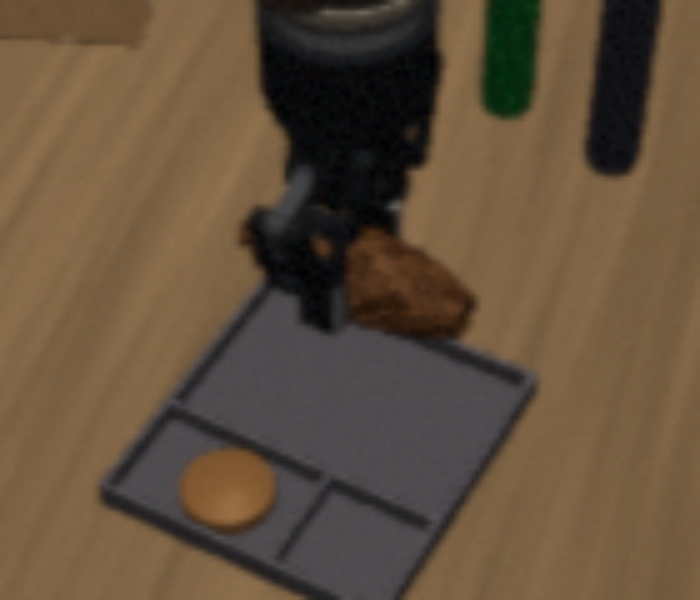

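View pics/top3.png

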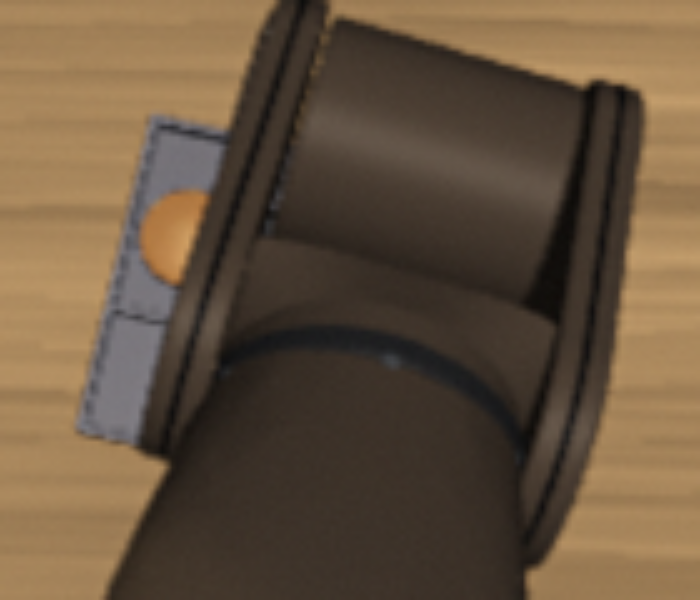

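In the side view the cone, at about (257,160), lines up with the tray's long side above the long bay. I'll lower it and then open only part way, since fully open fingers would hit the bay walls.

Emit:
arm_command:
  steps:
    - [[0,0,0],[0,0.001,0.02],-1]
    - [[0,0.002,0],[0,0.001,0.04],-1]
    - [[0,0.002,0.002],[0,0.001,0.055],-1]
    - [[0,0.002,0.002],[0,0.001,0.067],-1]
    - [[0,0.002,0.002],[0,0.001,0.076],-1]
    - [[0,0.002,0.002],[0,0.001,0.077],-1]
    - [[0,0.002,0.002],[0,0.001,0.077],-1]
    - [[0,0.002,0.002],[0,0.001,0.077],-1]

```text
time: 7.6
eef_pos: [0.4976, -0.0319, 0.0134]
tcp_rot: [0.995, -0.101, 0.001, 0.0]
contact_force: [0.5, 0.2, -0.8]
opening: 0.532
```

Emit:
arm_command:
  steps:
    - [[0,0,0],[0,0,0],0.2]
    - [[0,0,0],[0,0,0],0.3]
    - [[0,0,0],[0,0,0],0.35]
    - [[0,0,0],[0,0,0],0.35]
    - [[0,0,0],[0,0,0],0.35]
    - [[0,0,0],[0,0,0],0.35]

```text
time: 8.35
eef_pos: [0.4976, -0.0319, 0.0134]
tcp_rot: [0.995, -0.101, 0.001, 0.0]
contact_force: [-0.2, 0.5, -0.8]
opening: 0.674
```

Emit:
arm_command:
  steps:
    - [[0,0,0],[0,0,-0.01],0.35]
    - [[0,0,0],[0,0,-0.025],0.35]
    - [[0,0,0],[0,0,-0.05],0.35]
    - [[0,0,0],[0,0,-0.08],0.35]
    - [[0,0,0],[0,0,-0.12],0.6]
    - [[0,0,0],[0,0,-0.16],1]
    - [[0,0,0],[0,0,-0.2],1]
    - [[0,0,0],[0,0,-0.22],1]
    - [[0,0,0],[0,0,-0.22],1]
    - [[0,0,0],[0,0,-0.22],1]

```text
time: 9.6
eef_pos: [0.4965, -0.0315, 0.2327]
tcp_rot: [0.995, -0.101, 0.001, 0.0]
contact_force: [-0.2, -0.4, -0.8]
opening: 1.002
```

```bash
python3 - <<'E'
from h import *
s=get_state()
for a in (-.2,.96-np.pi,.2,.96): print(a); go([.4125,-.2525,.21],a)
c=read_camera("side"); np.save("side4.npy",c,allow_pickle=True)
cv2.imwrite("pics/side4.png",cv2.resize(c["frame"][60:240,190:400,::-1],None,fx=3.5,fy=3.3))
E
```

```text
-0.2
turn [ 0.0005 -0.0013 -0.0014] shift [-0.0381  0.2333  0.0228] rows>= 4.0 q [-0.27 -0.11  2.   -0.    1.25  1.5 ]
-2.181592653589793
turn [-9.0000e-04 -1.4000e-03  1.9802e+00] shift [-0.0381  0.2333  0.0228] rows>= 11.0 q [-0.27 -0.11  2.   -0.    1.25  1.5 ]
0.2
turn [ 0.0008 -0.0012 -0.4014] shift [-0.0381  0.2333  0.0228] rows>= 4.0 q [-0.27 -0.11  2.   -0.    1.25  1.5 ]
0.96
turn [ 1.2000e-03 -8.0000e-04 -1.1614e+00] shift [-0.0381  0.2333  0.0228] rows>= 7.0 q [-0.27 -0.11  2.   -0.    1.25  1.5 ]
```

View pics/side4.png

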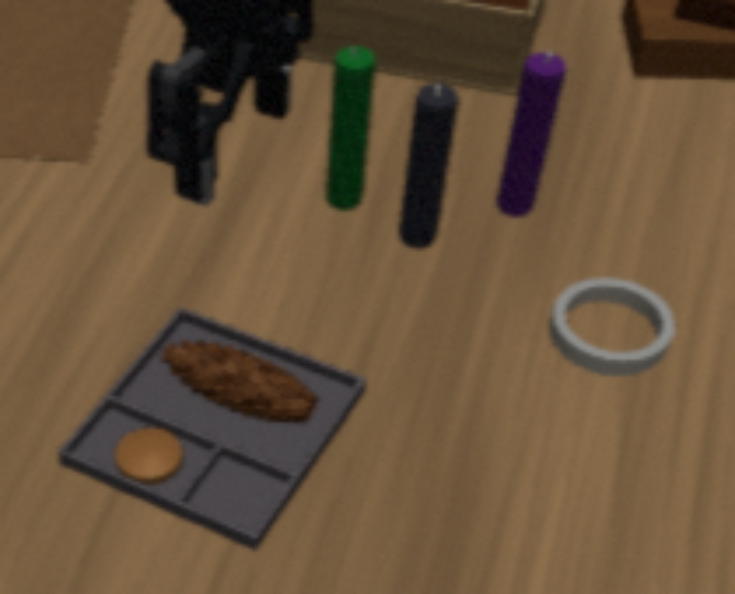

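The cone lies flat and lengthwise in the long bay, at about (258,175) in the side image. Now for the candle, with the jaws along world y so the fingers pass between the green and purple ones.

Emit:
arm_command:
  steps:
    - [[0,0,-0.03],[-0.006,0.04,0],1]
    - [[0,0,-0.08],[-0.013,0.08,0],1]
    - [[0,0,-0.13],[-0.02,0.12,0],1]
    - [[0,0,-0.18],[-0.026,0.16,0],1]
    - [[0,0,-0.2],[-0.033,0.2,0.01],1]
    - [[0.0005,-0.001,-0.2],[-0.038,0.233,0.023],1]
    - [[0.0005,-0.001,-0.2],[-0.038,0.233,0.023],1]
    - [[0.0005,-0.001,-0.2],[-0.038,0.233,0.023],1]
    - [[0.0005,-0.001,-0.2],[-0.038,0.233,0.023],1]

```text
time: 10.78
eef_pos: [0.4129, -0.2513, 0.2093]
tcp_rot: [1.0, -0.0, -0.0, -0.0]
contact_force: [0.1, 0.0, -0.3]
opening: 1.003
```

```bash
python3 - <<'E'
from h import *
go([.4125,-.2520,.107],0)
c=read_camera("side"); np.save("side5.npy",c,allow_pickle=True)
cv2.imwrite("pics/side5.png",cv2.resize(c["frame"][20:150,240:400,::-1],None,fx=4.5,fy=4.5))
E
```

```text
turn [-0.0003  0.0008 -0.    ] shift [-0.0003  0.0007  0.1023] rows>= 2.0 q [-0.76 -0.13  2.06 -0.    1.21  0.81]
```

View pics/side5.png

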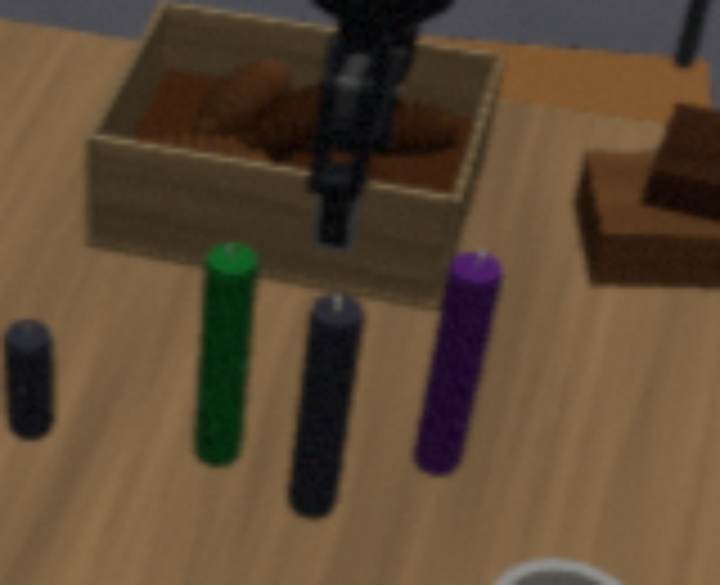

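The gripper stands directly above the tall dark candle (wick at about (315,86)), with free space on both sides. I'll descend gently and close.

Emit:
arm_command:
  steps:
    - [[0,0,0],[0,0.0005,0.02],1]
    - [[0,0,0],[0,0.0005,0.04],1]
    - [[0,0,0],[0,0.0005,0.06],1]
    - [[0,0,0],[0,0.0005,0.08],1]
    - [[0,0.001,0],[0,0.0005,0.095],1]
    - [[0,0.001,0],[0,0.0005,0.102],1]
    - [[0,0.001,0],[0,0.0005,0.102],1]
    - [[0,0.001,0],[0,0.0005,0.102],1]

```text
time: 11.82
eef_pos: [0.4134, -0.2523, 0.1083]
tcp_rot: [1.0, 0.0, 0.001, 0.001]
contact_force: [-0.2, -0.6, 0.1]
opening: 1.002
```

```bash
python3 - <<'E'
from h import *
s=get_state();print(s["contact_force"],s["eef_pos"])
c=read_camera("side"); np.save("side6.npy",c,allow_pickle=True)
cv2.imwrite("pics/side6.png",cv2.resize(c["frame"][20:150,240:400,::-1],None,fx=4.5,fy=4.5))
E
```

```text
[-0.19082212 -0.59038394  0.06442721] [ 0.41338512 -0.25226781  0.1083281 ]
```

View pics/side6.png

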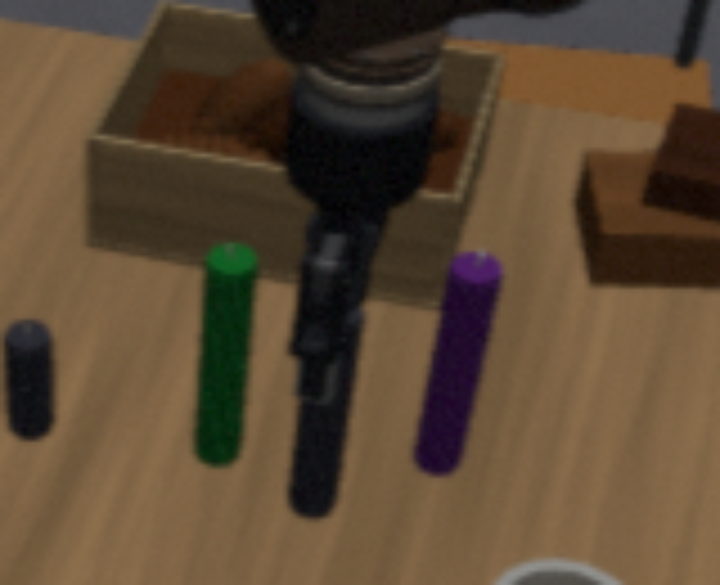

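The fingers straddle the upper third of the candle and nothing has moved. Closing.

Emit:
arm_command:
  steps:
    - [[0,0,0],[0,0,0],0.3]
    - [[0,0,0],[0,0,0],0]
    - [[0,0,0],[0,0,0],-0.15]
    - [[0,0,0],[0,0,0],-0.3]
    - [[0,0,0],[0,0,0],-1]
    - [[0,0,0],[0,0,0],-1]
    - [[0,0,0],[0,0,0],-1]
    - [[0,0,0],[0,0,0],-1]
    - [[0,0,0],[0,0,0],-1]
  force: 40

```text
time: 13.0
eef_pos: [0.4135, -0.2522, 0.1086]
tcp_rot: [1.0, 0.0, 0.001, 0.0]
contact_force: [-0.1, 2.0, 4.2]
opening: 0.341
```

Emit:
arm_command:
  steps:
    - [[0,0,0],[0,0,-0.01],-1]
    - [[0,0,0],[0,0,-0.03],-1]
    - [[0,0,0],[0,0,-0.055],-1]
    - [[0,0,0],[0,0,-0.08],-1]
    - [[0,0,0],[0,0,-0.09],-1]
    - [[0,0,0],[0,0,-0.09],-1]
    - [[0,0,0],[0,0,-0.09],-1]

```text
time: 13.88
eef_pos: [0.4127, -0.2517, 0.1972]
tcp_rot: [1.0, 0.0, 0.0, -0.0]
contact_force: [0.3, 0.5, -1.0]
opening: 0.342
```

```bash
python3 - <<'E'
from h import *
s=get_state();print(s["contact_force"],s["eef_pos"],s["opening"])
go([.4675,.0583,.20],0)
for n,(x0,y0,w,h) in(("side",(240,0,160,130)),("top",(330,150,140,130))):
    c=read_camera(n); np.save(n+"7.npy",c,allow_pickle=True)
    cv2.imwrite(f"pics/{n}7.png",cv2.resize(c["frame"][y0:y0+h,x0:x0+w,::-1],None,fx=4.5,fy=4.5))
E
```

```text
[ 0.27886549  0.49902794 -1.0030814 ] [ 0.41271094 -0.2516924   0.19720864] 0.3416076797286285
turn [-0.0006 -0.      0.    ] shift [ 0.0548 -0.31   -0.0026] rows>= 6.0 q [-0.76 -0.11  2.07  0.    1.19  0.81]
```

View pics/side7.png

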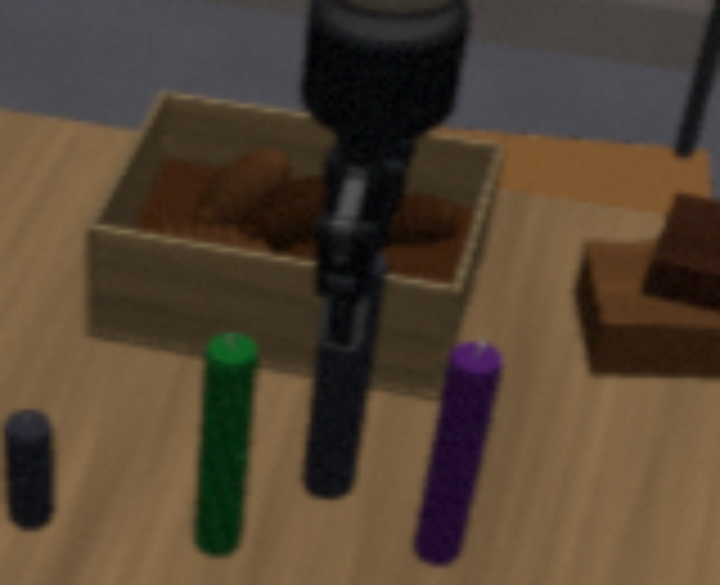

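View pics/top7.png

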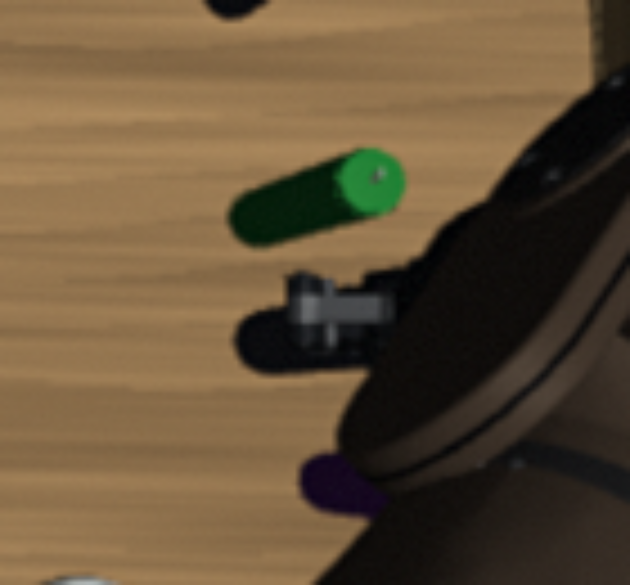

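The candle hangs upright in the grip with its base about 90 mm up, clear of the green and purple ones. I'll carry it over the square bay.

Emit:
arm_command:
  steps:
    - [[0,0,0],[0.003,-0.015,-0.003],-1]
    - [[0,0,0],[0.008,-0.045,-0.003],-1]
    - [[0,0,0],[0.014,-0.08,-0.003],-1]
    - [[0,0,0],[0.02,-0.115,-0.003],-1]
    - [[0,0,0],[0.027,-0.15,-0.003],-1]
    - [[0,0,0],[0.033,-0.185,-0.003],-1]
    - [[0,0,0],[0.039,-0.22,-0.003],-1]
    - [[0,0,0],[0.045,-0.255,-0.003],-1]
    - [[0,0,0],[0.05,-0.282,-0.003],-1]
    - [[0,0,0],[0.053,-0.3,-0.003],-1]
    - [[0,0,0],[0.055,-0.308,-0.003],-1]
    - [[0,0,0],[0.055,-0.31,-0.003],-1]

```text
time: 15.48
eef_pos: [0.4675, 0.0589, 0.2003]
tcp_rot: [1.0, 0.0, -0.0, -0.0]
contact_force: [-0.0, -0.0, -1.3]
opening: 0.343
```

Emit:
arm_command:
  steps:
    - [[0,0,0],[0,0,0.02],-1]
    - [[0,0,0],[0,0,0.04],-1]
    - [[0,0,0],[0,0,0.05],-1]
    - [[0,0,0],[0,0,0.05],-1]
    - [[0,0,0],[0,0,0.05],-1]
    - [[0,0,0],[0,0,0.05],-1]

```text
time: 16.23
eef_pos: [0.4681, 0.0588, 0.1512]
tcp_rot: [1.0, 0.0, 0.001, -0.0]
contact_force: [0.5, 0.3, -1.0]
opening: 0.34
```

```bash
python3 - <<'E'
from h import *
s=get_state();print(s["eef_pos"],s["opening"])
for n in("side","top"):
    c=read_camera(n); np.save(n+"8.npy",c,allow_pickle=True)
    x0,y0,w,h=(180,90,140,140) if n=="side" else (190,120,150,130)
    print(n,[proj(c,[.4675,.0583,z]).round(1) for z in(0.004,.04,.19)])
    cv2.imwrite(f"pics/{n}8.png",cv2.resize(c["frame"][y0:y0+h,x0:x0+w,::-1],None,fx=4.2,fy=4.2))
go([.4675,.0583,.114],0)
E
```

```text
[0.46811802 0.05877527 0.15121139] 0.33970015544283244
side [array([258.4, 211.3]), array([258.4, 202.5]), array([258.1, 159. ])]
top [array([246.2, 200.7]), array([245.9, 198.9]), array([244. , 189.8])]
turn [-0.0006 -0.0007  0.001 ] shift [-0.0004  0.0006  0.0369] rows>= 1.0 q [-0.09 -0.09  2.14  0.    1.09  1.48]
```

View pics/side8.png

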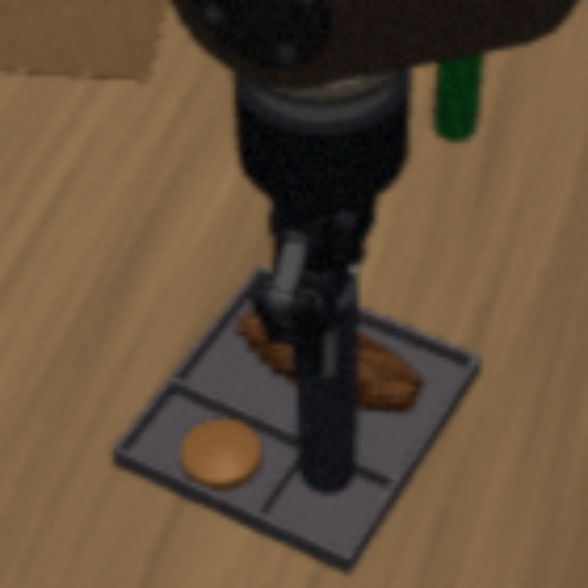

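View pics/top8.png

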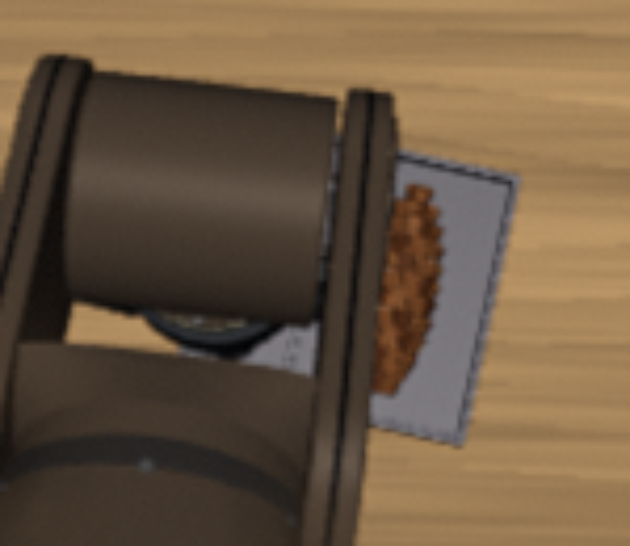

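In the side view the candle's base is at about (258,204), 40 mm above the floor. It should land near (258,211), and the square bay's centre is at about (258,209), so it is aligned within roughly 5 mm. I'll lower it.

Emit:
arm_command:
  steps:
    - [[0,0,0],[0,0,0.01],-1]
    - [[0,0,0],[0,0,0.02],-1]
    - [[0,0,0],[0,0,0.028],-1]
    - [[0,0,0],[0,0.0005,0.034],-1]
    - [[0,0,0],[0,0.0005,0.037],-1]
    - [[0,0,0],[0,0.0005,0.0385],-1]
    - [[0,0,0],[0,0.0005,0.0385],-1]
    - [[0,0,0],[0,0.0005,0.0385],-1]

```text
time: 17.32
eef_pos: [0.4681, 0.0584, 0.1126]
tcp_rot: [1.0, 0.001, 0.001, -0.0]
contact_force: [-0.7, -0.1, -1.4]
opening: 0.339
```

```bash
python3 - <<'E'
from h import *
s=get_state();print(s["eef_pos"],s["contact_force"])
c=read_camera("side");np.save("side9.npy",c,allow_pickle=True)
cv2.imwrite(f"pics/side9.png",cv2.resize(c["frame"][130:240,190:310,::-1],None,fx=5.4,fy=5.4))
E
```

```text
[0.46808443 0.05838009 0.11262638] [-0.65793767 -0.14709614 -1.44684115]
```

View pics/side9.png

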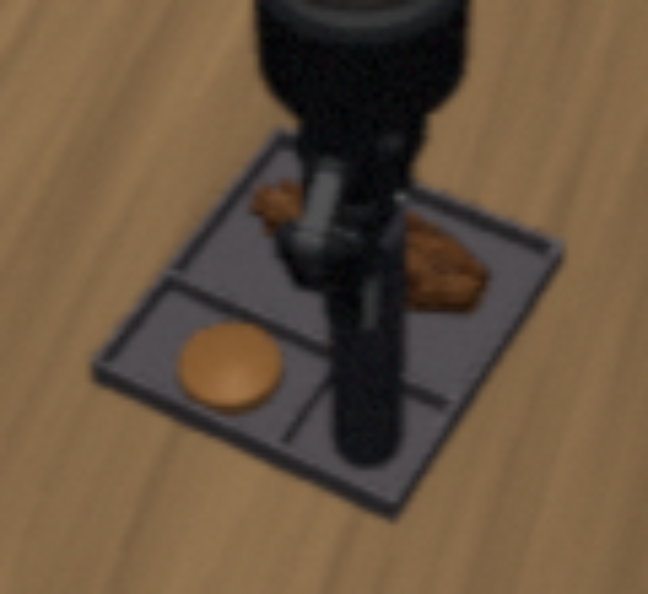

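The candle is inside the square bay, but the force shows it hasn't touched the floor. I'll ease it down by 1–2 mm.

Emit:
arm_command:
  steps:
    - [[0,0,0],[0,0,0.001],-1]
    - [[0,0,0],[0,0,0.001],-1]
    - [[0,0,0],[0,0,0.0015],-1]
    - [[0,0,0],[0,0,0.0015],-1]

```text
time: 17.88
eef_pos: [0.4687, 0.0584, 0.1125]
tcp_rot: [1.0, 0.001, 0.001, -0.0]
contact_force: [-2.0, 0.6, 7.2]
opening: 0.341
```

Contact with the floor (+7 N). Releasing gradually.

Emit:
arm_command:
  steps:
    - [[0,0,0],[0,0,0],-0.25]
    - [[0,0,0],[0,0,0],-0.2]
    - [[0,0,0],[0,0,0],-0.1]
    - [[0,0,0],[0,0,0],0.1]
    - [[0,0,0],[0,0,0],0.4]
    - [[0,0,0],[0,0,0],0.7]
    - [[0,0,0],[0,0,0],1]
    - [[0,0,0],[0,0,0],1]
    - [[0,0,0],[0,0,0],1]
    - [[0,0,0],[0,0,0],1]

```text
time: 19.12
eef_pos: [0.4687, 0.0584, 0.1125]
tcp_rot: [1.0, 0.001, 0.001, -0.0]
contact_force: [0.6, 0.2, 0.8]
opening: 1.0
```

```bash
python3 - <<'E'
from h import *
s=get_state();print(s["eef_pos"],s["contact_force"],s["opening"])
c=read_camera("side");np.save("side10.npy",c,allow_pickle=True)
cv2.imwrite(f"pics/side10.png",cv2.resize(c["frame"][130:240,190:310,::-1],None,fx=5.4,fy=5.4))
E
```

```text
[0.4687324  0.0583788  0.11252742] [0.58885562 0.21832532 0.77575477] 1.0003994119847424
```

View pics/side10.png

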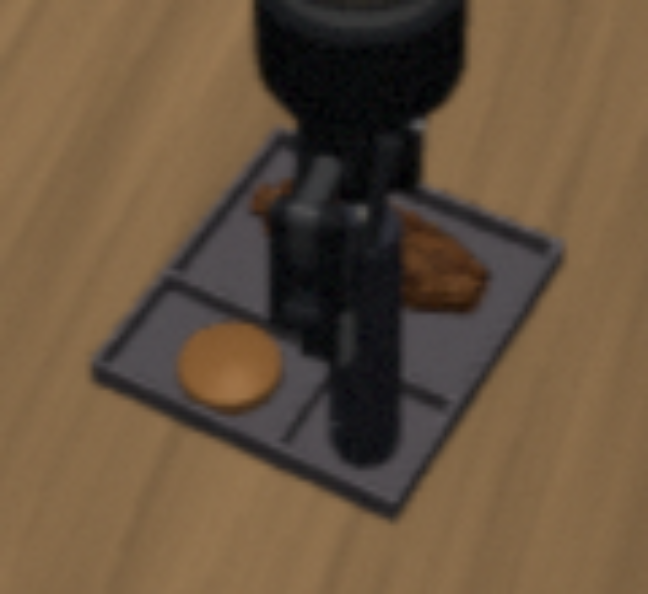

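The candle stands free between the open fingers. I'll go straight up, then aside to clear the top view.

Emit:
arm_command:
  steps:
    - [[0,0,0],[0,0,-0.01],1]
    - [[0,0,0],[0,0,-0.03],1]
    - [[0,0,0],[0,0,-0.06],1]
    - [[0,0,0],[0,0,-0.09],1]
    - [[0,0,0],[0,0,-0.12],1]
    - [[0,0,0],[0,0,-0.13],1]
    - [[0,0,0],[0,0,-0.13],1]
    - [[0,0,0],[0,0,-0.13],1]

```text
time: 20.18
eef_pos: [0.4676, 0.0584, 0.241]
tcp_rot: [1.0, 0.001, -0.0, -0.0]
contact_force: [1.0, 0.1, -0.2]
opening: 1.0
```

Emit:
arm_command:
  steps:
    - [[0,0,0],[0,-0.03,0],1]
    - [[0,0,0],[0,-0.07,0],1]
    - [[0,0,0],[0.0,-0.12,0],1]
    - [[0,0,0],[0.0,-0.17,0],1]
    - [[0,0,0],[0.0,-0.22,0],1]
    - [[0,0,0],[0.0,-0.26,0],1]
    - [[0,0,0],[0.0,-0.28,0],1]
    - [[0,0,0],[0.0,-0.28,0],1]
    - [[0,0,0],[0.0,-0.28,0],1]

```text
time: 21.3
eef_pos: [0.4674, 0.3372, 0.2407]
tcp_rot: [1.0, 0.0, -0.001, 0.0]
contact_force: [0.0, 0.0, 0.7]
opening: 1.001
```

```bash
python3 - <<'E'
from h import *
s=get_state();print(s["eef_pos"],s["contact_force"],s["opening"],s["time"])
for n in("side","top"):
    c=read_camera(n); np.save(n+"11.npy",c,allow_pickle=True)
    x0,y0,w,h=(195,120,115,115) if n=="side" else (220,135,110,100)
    cv2.imwrite(f"pics/{n}11.png",cv2.resize(c["frame"][y0:y0+h,x0:x0+w,::-1],None,fx=5,fy=5,interpolation=cv2.INTER_CUBIC))
E
```

```text
[0.46737215 0.33721577 0.24066407] [0.01558133 0.03601369 0.67581323] 1.0013547716678768 21.3
```

View pics/side11.png

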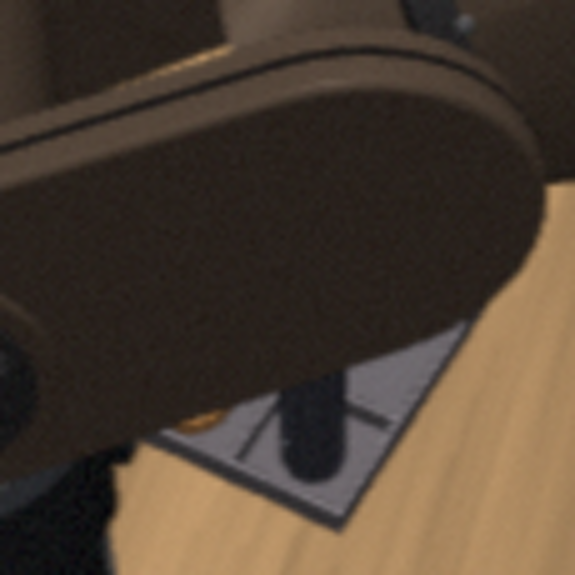

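View pics/top11.png

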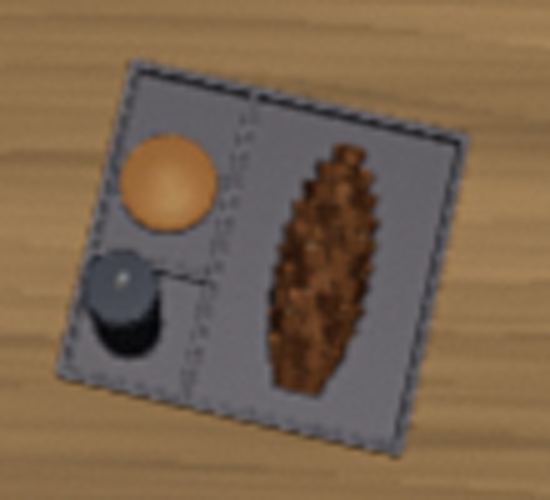

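```bash
python3 - <<'E'
from h import *
T=load("top11");S=load("side11")
c0=np.array([.5032,-.002]);a=-.2013;Q=np.array([[np.cos(a),np.sin(a)],[-np.sin(a),np.cos(a)]])
L=lambda p:(Q@(p[:2]-c0)*1000).round(1)
k=lambda u,v:(u/5+220,v/5+135)
# tray corners from the top picture alone, same camera as the check
cor=[onz(T,*k(*p),.016)[:2] for p in((133,62),(467,133),(400,455),(60,375))]
print("tray centre top-only",np.mean(cor,0))
t=onz(T,*k(122,289),.154);b=onz(T,*k(130,325),.004)
print("candle top",t,L(t),"base",b,L(b),"tilt deg",np.degrees(np.linalg.norm(t[:2]-b[:2])/.15))
bs=(313/5+195,468/5+120);B=onz(S,*bs,.004);print("base side",B,L(B),"tri",tri(T,k(130,325),S,bs))
f=T["frame"].astype(int);m=np.zeros(f.shape[:2],np.uint8);m[160:217,270:300]=(f[160:217,270:300,0]-f[160:217,270:300,2]>20)
m=cv2.morphologyEx(m,cv2.MORPH_CLOSE,np.ones((3,3)));g=np.array([onz(T,*x,.027)[:2] for x in np.argwhere(m)[:,::-1]])
v=np.linalg.eigh(np.cov(g.T))[1][:,1];pr=(g-g.mean(0))@v;mid=g.mean(0)+v*(pr.max()+pr.min())/2
ang=np.degrees(np.arctan2(v[1],v[0])-a);print("cone",L(mid),"len",np.ptp(pr),"rel ang",(ang+90)%180-90)
print(get_state()["contact_force"])
E
```

```text
tray centre top-only [ 0.50325452 -0.00466902]
candle top [0.46651666 0.05846252 0.154     ] [-48.   51.9] base [0.46908588 0.05888418 0.004     ] [-45.6  52.8] tilt deg 0.9944985260199587
base side [0.46744905 0.06520892 0.004     ] [-48.5  58.7] tri (array([ 0.46980493,  0.05908698, -0.00546686]), np.float64(0.0007023789238201927))
cone [ -0.2 -29.7] len 0.1193647890479703 rel ang -0.4947488563617526
[ 0.06077719 -0.36595955 -0.8746013 ]
```

```bash
python3 -c "
from h import *
print(sign_off())"
```

```text
the job is handed in; nothing more can be done
None
```

I laid the large cone lengthwise in the long bay and let go of it. Only then did I stand the tall dark candle upright in the small square bay and release it. The arm was clear of everything when I handed the job in, about 21 s into the 64 s; `sign_off()` reports no verdict.

**Last checks, in the tray's frame:**

| Item | Measured | Target |
|---|---|---|
| Cone centre | (0, -30) mm, 0.5° off lengthwise | (0, -30) mm |
| Candle base, top camera | (-46, 53) mm | (-47, 52) mm |
| Candle base, side camera | (-48.5, 59) mm | (-47, 52) mm |
| Candle tilt | about 1° | under 8° |

**What disagreed:**
- **Camera offset:** the side camera places points near the tray about 4–6 mm further in +y than the top camera does.
- **Tray height:** the two-view height of the tray rim came out at about 10 mm instead of 16 mm, and the final candle base at -5 mm instead of +4 mm. I averaged the two views for the tray's position. Either reading keeps the candle within its 18 mm tolerance.
- **Final cone check:** this used the top camera only, because the arm hid the cone from the side camera. An earlier side picture, taken just after release, showed it flat in the bay.

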